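Put the cleaned microscope objectives away in order

ROBOT

A 6-joint arm with a two-finger parallel gripper is mounted at the origin on the work surface. World frame = base frame: x ahead of the robot, y to its left, z up, the work surface at z = 0. Lengths are in mm, angles in rad, forces in N, time in s.
With the tool pointing down it reaches from about 400 to 925 mm from the base axis. Payload 12.5 kg.
Tool frame: the origin (TCP) lies at the very end of the fingers, on their centre line; the grasp point (between the pads) lies 19 mm behind it (env.tcp_to_grasp is the distance from the TCP to the grasp point, in mm); z points along the fingers, x is the direction in which the jaws open and shut, and the axes are right-handed (so a half turn about z gives the same grasp; the last joint's range is limited). The gripper opens to 95 mm and grips with 3 to 60 N. Pads are 20 mm wide; open, the fingers measure 119 mm over their backs; the gripper's body (75 mm by 180 mm) begins 59 mm behind the grasp point.
Start: joints at [1.111, 0.491, 1.559, -0, 1.092, -0.106], TCP at [216.526, 586.316, 187.261] pointing down, gripper open.
Joint ranges: [-3.1, 3.1], [-0.84, 2.19], [0.05, 2.79], [-1.13, 4.28], [0.06, 2.93], [-2.69, 2.69]. Speed limits (rad/s): [2.22, 2.22, 2.79, 3.14, 3.14, 3.14].

INTERFACE

Orientations are given as [roll, pitch, yaw] about the fixed x, y, z axes, in that order (R = Rz(yaw) Ry(pitch) Rx(roll)).
In Python, from cell import env, vision, job gives the robot as it stands.
- The arm moves only by the shell command python3 -m pendant 'ROWS' [OPENING]. ROWS is JSON, a list of rows, each a list of 4 numbers: the shift along the tool's x, y, z in mm, then the turn about the tool's z in degrees. In form: [[tx, ty, tz, turn], ...]. A call has 1 to 8 rows; each row is the pose to reach, as a shift and turn from the pose measured when the call began, along the tool's axes at that moment; what a row does not reach only later rows make up. A row lasts 1/8 s, in which the tool goes at most 62.5 mm and 10.7 degrees, less where a joint would pass 70% of its speed; a pose out of reach is approached as far as the arm can. A call with a gripper value outside its range is refused whole. OPENING is the closure, from 0 (fully open) to 1 (shut), set as the call begins (- or left out, the last holds). The fingers move at their own pace and stop on an object; the grip force is fixed at half the most. Time passes only in rows, so rows that repeat a pose let the fingers close. It gives the time, the measured TCP pose, the force and the opening at its end, in the units of the state.
- env.state(): the state, without advancing time (a new reading comes with each control period).
- vision.read_camera(name): name is "scene" or "top" or "wrist"; returns a dict with "pixels" (480x640x3 uint8, red, green, blue), "intrinsics" (3x3 intrinsics, pixels), "R" (3x3) and "t" (3): a world point X has camera coordinates R X + t; the wrist camera has in their place "tool_from_camera" (4x4, takes a point from camera to tool coordinates, whose origin is the TCP and whose axes are the tool frame's). Camera axes: x right, y down, z forward; pixel columns grow to the right and rows downward; lengths in mm; the calibration is good to about 2 mm. A picture is of the moment at which its call begins: read the wrist's pose just before it. There is no depth.
- job.job_done(): hands the job in, once; it reports no verdict.
Trained networks look in a picture, given as the dict that the camera call returned (one of the last four; its "shot" number tells which), for a name from the list of things; names that differ only in an ending like _2 or _b are one class to them, and where a whole thing is asked for, a point or a joint stands for the part that bears it (a point fixed in the world has none). Each returns a list of dicts, best first, with "confidence" (0 to 1); they miss things now and then, are a little off and sometimes report something else, mostly with a low value. They report only what shows in the picture. A call takes as long as a camera call.
- vision.find_in(picture, query): "at" ([x, y, z] in mm, in the coordinates of the camera as it stood for that picture, good to about 4 mm: the middle of the surface that is visible of it).
- vision.regions_of(picture, query): "pixels" (480x640 bool, what is visible of it).
The state is a dict: "t": time; "joints": joint angles; "qvel": joint speeds; "tau": joint torques, N m; "eef_pos": TCP position; "tcp_rot": TCP orientation; "ft_force": force on the tool from outside, world axes, zero at the start; "moment": the same for the moment, N m; "opening": opening from 0.0 (shut) to 1.0 (fully open).
Only numpy, scipy, OpenCV 4.12 (cv2) and the standard library are available. Lean on these libraries where they do the work, as an engineer would, in place of code of your own. Each camera call takes 0.05 s, during which the arm holds its last target.

TASK

Move the four microscope objectives from the cleaning rack into the storage rack, keeping their order as counted from the black-knobbed index post of each rack: the one nearest the post of the cleaning rack goes into the pocket nearest the post of the storage rack, the second into the second pocket, and so on to the fourth. Each must end up standing upright, lens up, flat in its own pocket and let go. Set them down gently: never drop one or tip one over.

Things in the scene. Friction and masses are not known exactly. Their poses are not given: they have to be found in the camera images.
- squat: Microscope objective, bare aluminium, 46 mm tall: wide barrel of diameter 36 mm (straight from 0 to 42 mm), wide flat front lens. Origin: centre of its flat underside, z up to the lens. Starts upright in its cup, up to 4 mm off centre, underside 12 mm above the table. Grip the barrel about 30 mm above the underside, fingers on the sides across the row. Mass 110 to 225 g.
- tapered: Microscope objective, steel, 56 mm tall: barrel of diameter 32 mm (straight from 0 to 40 mm), cone nose narrowing to 14 mm. Origin: centre of its flat underside, z up to the lens. Starts upright in its cup, up to 4 mm off centre, underside 12 mm above the table. Grip the barrel about 30 mm above the underside, fingers on the sides across the row. Mass 95 to 200 g.
- slender: Microscope objective, brass, 70 mm tall: barrel of diameter 28 mm (straight from 0 to 42 mm), thin nose of diameter 14 mm. Origin: centre of its flat underside, z up to the lens. Starts upright in its cup, up to 4 mm off centre, underside 12 mm above the table. Grip the barrel about 30 mm above the underside, fingers on the sides across the row. Mass 80 to 170 g.
- stepped: Microscope objective, ribbed black barrel of diameter 34 mm (straight from 0 to 42 mm), two steps of 25 and 17 mm; 60 mm tall. Origin: centre of its flat underside, z up to the lens. Starts upright in its cup, up to 4 mm off centre, underside 12 mm above the table. Grip the barrel about 30 mm above the underside, fingers on the sides across the row. Mass 140 to 280 g.
- squat_seat: Shallow white square cup, fixed on the cleaning rack, in which the squat objective stands at the start: the record of its place in the row. All four cups are alike: 58 mm square outside, 52 mm inside. Origin: centre of its underside, 8 mm above the table; cup floor 12 mm and wall tops 16 mm above the table.
- tapered_seat: Shallow white square cup, fixed on the cleaning rack, in which the tapered objective stands at the start: the record of its place in the row. All four cups are alike: 58 mm square outside, 52 mm inside. Origin: centre of its underside, 8 mm above the table; cup floor 12 mm and wall tops 16 mm above the table.
- slender_seat: Shallow white square cup, fixed on the cleaning rack, in which the slender objective stands at the start: the record of its place in the row. All four cups are alike: 58 mm square outside, 52 mm inside. Origin: centre of its underside, 8 mm above the table; cup floor 12 mm and wall tops 16 mm above the table.
- stepped_seat: Shallow white square cup, fixed on the cleaning rack, in which the stepped objective stands at the start: the record of its place in the row. All four cups are alike: 58 mm square outside, 52 mm inside. Origin: centre of its underside, 8 mm above the table; cup floor 12 mm and wall tops 16 mm above the table.
- cleaning_rack: Cleaning rack (objectives start here in any order): aluminium plate 66 x 272 mm, 8 mm thick, with four white cups; from the post: y = +90, +30, -30, -90 mm. Index post (black knob, diameter 22, top 42 mm above the table) at y = +134, beyond one end only. Origin: on the table, under the row's middle; y along the row to the post, x across. Fixed, any yaw, on either side.
- storage_rack: Storage rack, empty at first: grey block 66 x 272 mm, four white-rimmed square pockets 56 mm wide; from the post: y = +90, +30, -30, -90 mm. Floors 12, wall tops 16 mm above the table. Index post (black knob, diameter 22, top 42 mm above the table) at y = +134, beyond one end only. Origin: on the table, under the row's middle; y along the row to the post, x across. Fixed, any yaw, on either side.

How it is judged (in metres and radians):
At the end, for the whole second after the job is handed in: Each objective is in the storage pocket with the same number from the post as its starting cup: within 15 mm of its centre along and across the row (anywhere inside the walls), underside 8 to 14.5 mm above the table, upright within 0.06 rad, at rest (under 0.02 m/s, 0.3 rad/s) (((y of squat_seat in the frame of cleaning_rack between 0.07 and 0.11 m and y of squat in the frame of storage_rack between 0.075 and 0.105 m) or (y of squat_seat in the frame of cleaning_rack between 0.01 and 0.05 m and y of squat in the frame of storage_rack between 0.015 and 0.045 m) or (y of squat_seat in the frame of cleaning_rack between -0.05 and -0.01 m and y of squat in the frame of storage_rack between -0.045 and -0.015 m) or (y of squat_seat in the frame of cleaning_rack between -0.11 and -0.07 m and y of squat in the frame of storage_rack between -0.105 and -0.075 m)) and x of squat in the frame of storage_rack between -0.015 and 0.015 m and z of squat in the frame of storage_rack between 0.008 and 0.0145 m and angle between each of squat, tapered, slender, stepped's own z axis and vertical below 0.06 rad and linear speed of each of squat, tapered, slender, stepped below 0.02 m/s and angular speed of each of squat, tapered, slender, stepped below 0.3 rad/s and ((y of tapered_seat in the frame of cleaning_rack between 0.07 and 0.11 m and y of tapered in the frame of storage_rack between 0.075 and 0.105 m) or (y of tapered_seat in the frame of cleaning_rack between 0.01 and 0.05 m and y of tapered in the frame of storage_rack between 0.015 and 0.045 m) or (y of tapered_seat in the frame of cleaning_rack between -0.05 and -0.01 m and y of tapered in the frame of storage_rack between -0.045 and -0.015 m) or (y of tapered_seat in the frame of cleaning_rack between -0.11 and -0.07 m and y of tapered in the frame of storage_rack between -0.105 and -0.075 m)) and x of tapered in the frame of storage_rack between -0.015 and 0.015 m and z of tapered in the frame of storage_rack between 0.008 and 0.0145 m and ((y of slender_seat in the frame of cleaning_rack between 0.07 and 0.11 m and y of slender in the frame of storage_rack between 0.075 and 0.105 m) or (y of slender_seat in the frame of cleaning_rack between 0.01 and 0.05 m and y of slender in the frame of storage_rack between 0.015 and 0.045 m) or (y of slender_seat in the frame of cleaning_rack between -0.05 and -0.01 m and y of slender in the frame of storage_rack between -0.045 and -0.015 m) or (y of slender_seat in the frame of cleaning_rack between -0.11 and -0.07 m and y of slender in the frame of storage_rack between -0.105 and -0.075 m)) and x of slender in the frame of storage_rack between -0.015 and 0.015 m and z of slender in the frame of storage_rack between 0.008 and 0.0145 m and ((y of stepped_seat in the frame of cleaning_rack between 0.07 and 0.11 m and y of stepped in the frame of storage_rack between 0.075 and 0.105 m) or (y of stepped_seat in the frame of cleaning_rack between 0.01 and 0.05 m and y of stepped in the frame of storage_rack between 0.015 and 0.045 m) or (y of stepped_seat in the frame of cleaning_rack between -0.05 and -0.01 m and y of stepped in the frame of storage_rack between -0.045 and -0.015 m) or (y of stepped_seat in the frame of cleaning_rack between -0.11 and -0.07 m and y of stepped in the frame of storage_rack between -0.105 and -0.075 m)) and x of stepped in the frame of storage_rack between -0.015 and 0.015 m and z of stepped in the frame of storage_rack between 0.008 and 0.0145 m); the robot touches nothing.
It fails at once if an objective is dropped (moves faster than 0.6 m/s, a fall of about 18 mm, out of the fingers) ((linear speed of squat above 0.6 m/s and contact force between the fingers and squat below 0.1 N) or (linear speed of tapered above 0.6 m/s and contact force between the fingers and tapered below 0.1 N) or (linear speed of slender above 0.6 m/s and contact force between the fingers and slender below 0.1 N) or (linear speed of stepped above 0.6 m/s and contact force between the fingers and stepped below 0.1 N)).
It fails at once if an objective is tipped over (leans more than 0.8 rad) (angle between any of squat, tapered, slender, stepped's own z axis and vertical above 0.8 rad).
It also fails if it takes over 106 s, if anything falls off the work surface, if the arm or the gripper's body presses on something with over 40 N, if the wrist force passes 120 N, or if a joint passes its speed limit or range.

## Working session

There is one attempt and no reset: what is moved stays moved. The work goes in short steps, Python scripts to look and compute and a shell command to move; the robot and the scene stay as the last step left them, time stands still between calls to the robot, and variables do not carry over. Pictures are saved under pics/ and viewed, and the job is handed in when it is done.

```bash
ls; mkdir -p pics; cat > h.py <<'E'
import numpy as np, cv2
from cell import env, vision, job
def save(p,n):
    cv2.imwrite('pics/'+n+'.png', p['pixels'][:,:,::-1])
def proj(p,X):
    c=np.array(p['R'])@np.asarray(X,float)+np.array(p['t']); q=np.array(p['intrinsics'])@c; return q[:2]/q[2]
def ray_at_z(p,uv,z):
    R=np.array(p['R']);t=np.array(p['t']);K=np.array(p['intrinsics'])
    d=R.T@np.linalg.inv(K)@np.array([uv[0],uv[1],1.]); o=-R.T@t
    return o+d*(z-o[2])/d[2]
def toworld(p,c):
    return np.array(p['R']).T@(np.array(c)-np.array(p['t']))
E
python3 - <<'E'
from h import *
s=env.state(); print(s)
for n in ['top','scene']:
    p=vision.read_camera(n); save(p,n+'0')
    print(n,np.round(p['R'],3).tolist(),np.round(p['t'],1), np.round(p['intrinsics'],1).tolist())
    for q in ['squat','tapered','slender','stepped','squat_seat','cleaning_rack','storage_rack']:
        r=vision.find_in(p,q)
        print(q,[(np.round(toworld(p,x['at']),1).tolist(),round(x['confidence'],2)) for x in r[:5]])
print(env.tcp_to_grasp, env.state()['t'])
E
```

```text
pics
{'t': 0.0, 'joints': array([ 1.11137142e+00,  4.91573854e-01,  1.55942615e+00, -7.24508150e-05,
        1.09171810e+00, -1.05618427e-01]), 'qvel': array([-0.00127529,  0.00132739, -0.00147414, -0.00146497,  0.00037291,
        0.00085159]), 'tau': array([-4.96895564e-05, -6.12626195e+01, -2.58172452e+01,  6.92529115e-02,
        4.83063085e-02, -8.31414400e-05]), 'eef_pos': array([216.4317134 , 586.04192152, 186.66091375]), 'tcp_rot': array([-3.14153790e+00,  1.12595608e-03,  1.21702331e+00]), 'ft_force': array([-0.14928679,  0.11419321, -0.5457798 ]), 'moment': array([-0.02250134, -0.03364854, -0.02333252]), 'opening': 1.0001772776479199}
top [[0.006, -1.0, -0.001], [-0.976, -0.006, -0.218], [0.218, 0.003, -0.976]] [ -8.  501.1 920.4] [[483.7, 0.0, 323.5], [0.0, 483.7, 242.0], [0.0, 0.0, 1.0]]
squat [([440.6, -272.1, 56.9], 0.69)]
tapered [([546.6, -215.6, 58.9], 0.63), ([442.8, -274.5, 8.7], 0.43)]
slender [([500.9, -243.1, 52.5], 0.78)]
stepped [([604.6, -198.4, 49.8], 0.53), ([440.6, -272.1, 57.0], 0.33)]
squat_seat [([443.6, -272.2, 11.9], 0.65)]
cleaning_rack [([592.9, -200.7, 12.2], 0.91), ([440.9, -271.9, 55.4], 0.65)]
storage_rack [([443.4, -272.8, 11.5], 0.71), ([490.3, 241.6, 11.3], 0.59)]
scene [[0.392, 0.92, -0.002], [0.61, -0.261, -0.748], [-0.689, 0.292, -0.663]] [-190.7 -260.7 1326.7] [[531.0, 0.0, 329.2], [0.0, 531.0, 235.5], [0.0, 0.0, 1.0]]
squat [([454.9, -279.9, 48.5], 0.92)]
tapered [([562.8, -223.4, 44.1], 0.61), ([510.8, -250.7, 50.5], 0.2)]
slender [([507.3, -247.9, 49.7], 0.87)]
stepped [([621.6, -202.7, 53.7], 0.95)]
squat_seat [([454.9, -276.4, 45.9], 0.59), ([501.0, 245.2, 10.0], 0.58), ([457.5, -298.1, 16.2], 0.56)]
cleaning_rack [([648.7, -199.2, 11.0], 0.96)]
storage_rack [([498.4, 242.9, 10.1], 0.6)]
18.8 0.8
```

View pics/top0.png

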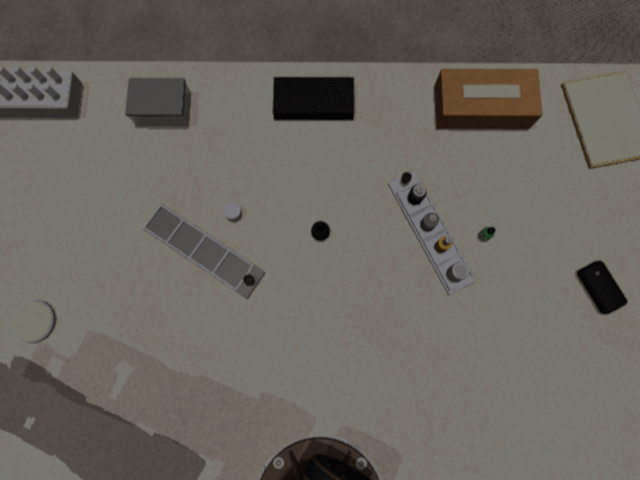

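View pics/scene0.png

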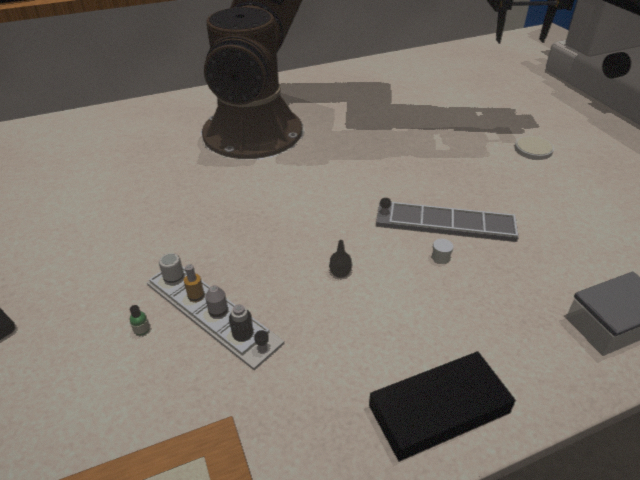

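```bash
python3 - <<'E'
from h import *
im=cv2.imread('pics/top0.png')
a=cv2.resize(im[160:300,375:495],None,fx=4,fy=4,interpolation=cv2.INTER_CUBIC)
b=cv2.resize(im[190:310,130:280],None,fx=5,fy=5,interpolation=cv2.INTER_CUBIC)
cv2.imwrite('pics/zc.png',np.clip(a*1.8,0,255).astype(np.uint8));cv2.imwrite('pics/zs.png',np.clip(b*1.8,0,255).astype(np.uint8))
E
```

```text
(no output)
```

View pics/zc.png

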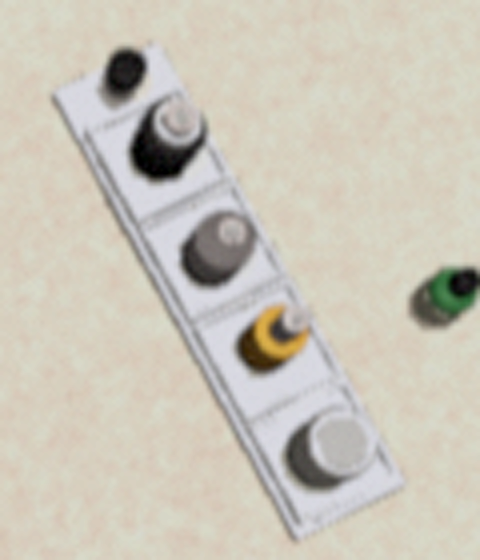

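View pics/zs.png

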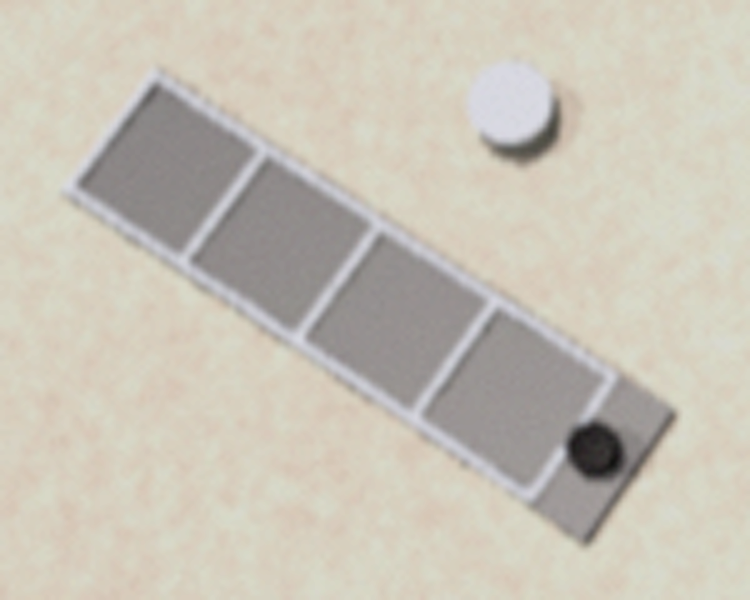

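```bash
python3 - <<'E'
from h import *
p=vision.read_camera('top')
def S(l,z): return np.array([ray_at_z(p,(u/5+130,v/5+190),z)[:2] for u,v in l])
a=S([(262,152),(378,225),(495,300)],16);b=S([(185,258),(300,335),(415,412)],16)
print(a.round(1).tolist(),b.round(1).tolist());m=(a+b)/2;print(m.round(1)); d=m[2]-m[0];print('stor',m.mean(0),np.linalg.norm(d),'y dir',np.degrees(np.arctan2(d[1],d[0])), np.linalg.norm(a-b,axis=1))
def C(l,z): return np.array([ray_at_z(p,(u/4+375,v/4+160),z)[:2] for u,v in l])
c=C([(53,93),(155,42),(403,487),(298,542)],8)
print(c.round(1).tolist(), np.linalg.norm(c[0]-c[1]),np.linalg.norm(c[0]-c[3]),np.linalg.norm(c[1]-c[2]))
d=(c[0]+c[1]-c[2]-c[3])/2;u=d/np.linalg.norm(d);print('clean ydir',np.degrees(np.arctan2(d[1],d[0])))
knob=C([(126,68)],42)[0];o=knob-134*u;print('knob',knob,'origin',o,'plate mid',c.mean(0),(c.mean(0)-o)@u)
print('knob st',S([(595,448)],42))
# tops
for n,uv,z in [('stepped',(180,118),72),('tapered',(232,232),68),('slender',(290,320),82),('squat',(341,440),58)]:
    print(n,C([uv],z)[0])
for k in (90,30,-30,-90): print(o+k*u)
E
```

```text
[[555.1, 294.8], [523.5, 243.7], [491.6, 192.8]] [[508.8, 324.0], [476.2, 273.4], [444.0, 223.6]]
[[532.  309.4]
 [499.9 258.6]
 [467.8 208.2]]
stor [499.87686576 258.71178252] 119.79870636884077 y dir -122.37407780215425 [54.68781151 55.92550241 56.67551512]
[[643.5, -144.9], [673.2, -201.3], [428.9, -321.7], [400.0, -265.7]] 63.80449736354644 271.7833185054677 272.27958432443165
clean ydir 26.321068699929715
knob [ 645.48912609 -178.97374422] origin [ 525.38178454 -238.38945346] plate mid [ 536.402272   -233.41828802] 12.082140095248896
knob st [[425.77516468 144.35143257]]
stepped [ 607.75652639 -200.20697498]
tapered [ 549.06882466 -224.93201026]
slender [ 500.64305319 -248.19567154]
squat [ 445.21406705 -276.70506392]
[ 606.05089454 -198.48338009]
[ 552.27148787 -225.087429  ]
[ 498.4920812  -251.69147792]
[ 444.71267454 -278.29552683]
```

```bash
cat > g.py <<'E'
import sys
from h import *
from scipy.spatial.transform import Rotation as Ro
x,y,z,yaw=map(float,sys.argv[1:5])
s=env.state();R=Ro.from_euler('xyz',s['tcp_rot']).as_matrix()
d=R.T@(np.array([x,y,z])-s['eef_pos'])
cy=np.degrees(np.arctan2(R[1,0],R[0,0]))
print('shift',d.round(1),'turn',round((cy-yaw+180)%360-180,1),'t',round(s['t'],2),'pos',s['eef_pos'].round(1),'yaw',round(cy,1),'open',round(s['opening'],3),'F',s['ft_force'].round(1))
E
python3 g.py 490 250 220 -32.4
```

```text
shift [-220.8  373.1  -32.7] turn 102.1 t 0.85 pos [216.5 586.3 187.3] yaw 69.7 open 1.0 F [-0.3 -0.7 -0.4]
```

```bash
python3 -m pendant '[[-20,35,-3,10],[-50,85,-10,20],[-80,140,-15,30],[-110,190,-20,40],[-140,240,-25,50],[-170,290,-30,60],[-200,340,-33,70],[-221,373,-33,80]]'; python3 g.py 490 250 220 -32.4
```

```text
t: 1.85
eef_pos: [491.3, 247.8, 220.6]
tcp_rot: [-3.141, -0.001, -0.186]
ft_force: [-0.4, 0.5, -0.9]
opening: 0.998
shift [-1.6 -2.   0.6] turn 21.7 t 1.85 pos [491.3 247.8 220.6] yaw -10.7 open 0.998 F [-0.4  0.5 -0.9]
```

```bash
python3 -m pendant '[[0,0,0,10],[0,0,0,20],[0,0,0,21.7],[0,0,0,21.7]]'; cat > w.py <<'E'
from h import *
from scipy.spatial.transform import Rotation as Ro
def wrist():
    s=env.state();p=vision.read_camera('wrist')
    R=Ro.from_euler('xyz',s['tcp_rot']).as_matrix()
    M=np.eye(4);M[:3,:3]=R;M[:3,3]=s['eef_pos']
    T=M@np.array(p['tool_from_camera']); Ti=np.linalg.inv(T)
    p['R']=Ti[:3,:3];p['t']=Ti[:3,3]
    return p
E
python3 - <<'E'
from w import *
p=wrist();save(p,'w1')
np.savez('w1',R=p['R'],t=p['t'],intrinsics=p['intrinsics'])
print(p['tool_from_camera'])
o=np.array([499.9,258.7,0]);a=np.radians(-122.4);u=np.array([np.cos(a),np.sin(a),0])
im=p['pixels'][:,:,::-1].copy()
for k in (90,30,-30,-90):
    q=proj(p,o+k*u+[0,0,12]);print(k,q.round(1));cv2.circle(im,tuple(int(v) for v in q),4,(0,0,255),-1)
cv2.imwrite('pics/w1m.png',im)
E
```

```text
t: 2.35
eef_pos: [491.2, 247.9, 220.6]
tcp_rot: [-3.141, -0.001, -0.562]
ft_force: [-1.0, 0.2, -0.4]
opening: 0.996
[[ 9.99999101e-01  7.30811813e-04 -1.12425571e-03  8.65175012e-02]
 [-4.43644569e-04  9.71528672e-01  2.36921597e-01 -6.56313868e+01]
 [ 1.26539176e-03 -2.36920885e-01  9.71528123e-01 -1.97845222e+02]
 [ 0.00000000e+00  0.00000000e+00  0.00000000e+00  1.00000000e+00]]
90 [321.7 277.6]
30 [322.  222.4]
-30 [322.3 163.3]
-90 [322.6  99.8]
```

View pics/w1m.png

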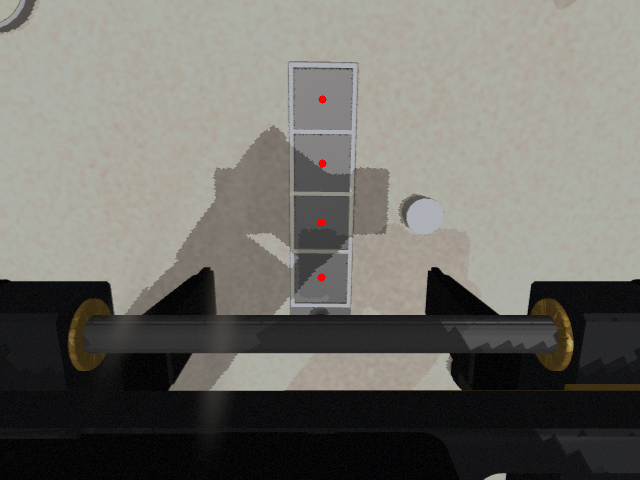

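```bash
python3 g.py 445 -278 220 -63.7
```

```text
shift [241.1 469.7   0.5] turn 31.5 t 2.4 pos [491.2 247.9 220.7] yaw -32.2 open 1.002 F [ 0.3  0.5 -0.2]
```

```bash
python3 -m pendant '[[15,30,0,4],[40,80,0,8],[70,138,0,12],[100,195,0,16],[130,252,0,20],[160,310,0,24],[190,368,0,28],[215,420,0,31.5]]'; python3 g.py 445 -278 220 -63.7
```

```text
t: 3.4
eef_pos: [449.8, -216.7, 220.7]
tcp_rot: [-3.14, -0.001, -1.111]
ft_force: [1.1, 0.7, 0.3]
opening: 0.999
shift [52.8 31.5  0.7] turn 0.0 t 3.4 pos [ 449.8 -216.7  220.7] yaw -63.7 open 0.999 F [1.1 0.7 0.3]
```

```bash
python3 -m pendant '[[25,15,0,0],[53,31,0,0],[53,31,0,0],[53,31,0,0]]'; 
python3 - <<'E'
from w import *
p=wrist();save(p,'w2')
np.savez('w2',R=p['R'],t=p['t'],intrinsics=p['intrinsics'])
o=np.array([525.4,-238.4,0]);a=np.radians(26.3);u=np.array([np.cos(a),np.sin(a),0])
im=p['pixels'][:,:,::-1].copy()
for k in (90,30,-30,-90):
    q=proj(p,o+k*u+[0,0,12]);print(k,q.round(1));cv2.circle(im,tuple(int(v) for v in q),4,(0,0,255),-1)
for n,x in [('stepped',(607.7,-200.2,72)),('tapered',(549.1,-224.9,68)),('slender',(500.6,-248.2,82)),('squat',(445.2,-276.7,58))]:
    q=proj(p,x);cv2.circle(im,tuple(int(v) for v in q),3,(0,255,0),-1)
    r=vision.find_in(p,n);print(n,[(np.round(toworld(p,x['at']),1).tolist(),round(x['confidence'],2)) for x in r[:3]])
cv2.imwrite('pics/w2m.png',im)
E
```

```text
t: 3.9
eef_pos: [445.5, -277.2, 220.6]
tcp_rot: [-3.14, -0.0, -1.11]
ft_force: [-0.3, 0.1, 0.8]
opening: 1.0
90 [321.5  13.5]
30 [321.3  83.1]
-30 [321.1 147.7]
-90 [320.9 207.8]
stepped [([596.2, -209.7, 55.1], 0.66)]
tapered [([547.1, -229.8, 58.9], 0.76), ([557.6, -230.0, 9.5], 0.52)]
slender [([501.3, -248.9, 54.8], 0.84)]
squat [([448.4, -276.8, 58.6], 0.9)]
```

View pics/w2m.png

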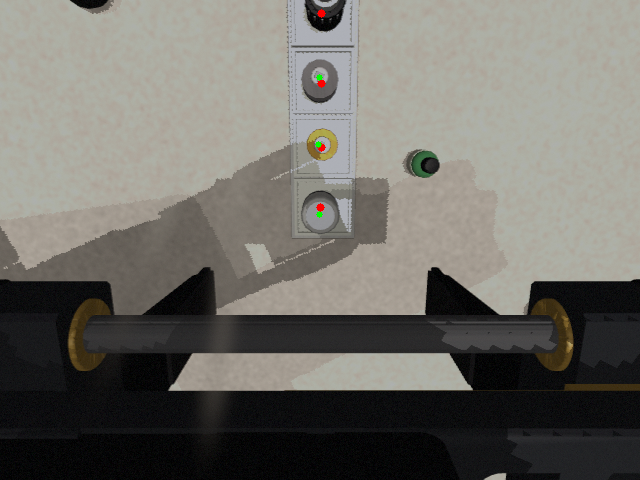

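```bash
python3 - <<'E'
from h import *
im=cv2.imread('pics/w2.png');a=cv2.resize(im[0:250,270:375],None,fx=2.4*2,fy=2.4*2,interpolation=cv2.INTER_CUBIC)
cv2.imwrite('pics/w2z.png',cv2.resize(im[40:245,280:370],None,fx=2.9,fy=2.9,interpolation=cv2.INTER_CUBIC))
E
python3 g.py 445.5 -277 23 -63.7
```

```text
shift [ -0.4   0.4 197.9] turn 0.1 t 4.15 pos [ 445.7 -277.2  220.9] yaw -63.6 open 0.997 F [ 0.5  0.5 -0.7]
```

View pics/w2z.png

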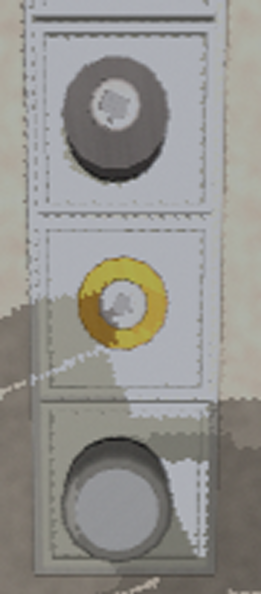

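```bash
python3 - <<'E'
from h import *
p=dict(np.load('w2.npz'))
o=np.array([525.4,-238.4]);a=np.radians(26.3);u=np.array([np.cos(a),np.sin(a)]);v=np.array([u[1],-u[0]])
for n,(x,y),z in [('tapered',(116,104),68),('slender',(125,303),82),('squat',(117,508),58),('tapbarrel',(116,112),52),('slshoulder',(123,303),54)]:
    w=ray_at_z(p,(x/2.9+280,y/2.9+40),z)[:2];print(n,w.round(1),'row y,x',((w-o)@u).round(1),((w-o)@v).round(1))
E
```

```text
tapered [ 550.2 -224.9] row y,x 28.2 -1.1
slender [ 502.5 -251.5] row y,x -26.3 1.6
squat [ 445.2 -277.4] row y,x -89.2 -0.6
tapbarrel [ 550.3 -224.8] row y,x 28.3 -1.1
slshoulder [ 502.1 -251.2] row y,x -26.5 1.1
```

```bash
python3 -m pendant '[[0,0,30,0],[0,0,65,0],[0,0,100,0],[0,0,135,0],[0,0,165,0],[0,0,185,0],[0,0,198,0],[0,0,198,0]]'; python3 g.py 445.2 -277.4 23 -63.7
```

```text
t: 5.15
eef_pos: [446.0, -276.9, 22.5]
tcp_rot: [-3.141, 0.0, -1.109]
ft_force: [0.2, -0.6, -0.7]
opening: 1.002
shift [ 0.1  0.9 -0.5] turn 0.1 t 5.15 pos [ 446.  -276.9   22.5] yaw -63.6 open 1.002 F [ 0.2 -0.6 -0.7]
```

```bash
python3 -m pendant '[[0,0,0,0],[0,0,0,0],[0,0,0,0],[0,0,0,0],[0,0,0,0],[0,0,0,0],[0,0,0,0],[0,0,0,0]]' 1; python3 g.py 445.2 -277.4 23 -63.7
```

```text
t: 6.15
eef_pos: [446.0, -276.9, 22.5]
tcp_rot: [-3.141, 0.0, -1.109]
ft_force: [-0.5, 1.2, 0.8]
opening: 0.362
shift [ 0.1  0.9 -0.5] turn 0.1 t 6.15 pos [ 446.  -276.9   22.5] yaw -63.6 open 0.362 F [-0.5  1.2  0.8]
```

```bash
python3 -m pendant '[[0,0,-6,0],[0,0,-20,0],[0,0,-40,0],[0,0,-65,0],[0,0,-90,0],[0,0,-115,0],[0,0,-130,0],[0,0,-135,0]]'; python3 g.py 548.1 334.7 158 -32.4
```

```text
t: 7.15
eef_pos: [445.9, -277.0, 158.4]
tcp_rot: [-3.14, -0.001, -1.109]
ft_force: [-0.6, -0.4, -1.7]
opening: 0.361
shift [-5.022e+02 -3.638e+02  5.000e-01] turn -31.2 t 7.15 pos [ 445.9 -277.   158.4] yaw -63.6 open 0.361 F [-0.6 -0.4 -1.7]
```

```bash
python3 -m pendant '[[-8,-6,0,-1],[-30,-22,0,-3],[-65,-47,0,-6],[-105,-76,0,-10],[-145,-105,0,-14],[-185,-134,0,-18],[-225,-163,0,-22],[-260,-188,0,-26]]'; python3 g.py 548.1 334.7 158 -32.4
```

```text
t: 8.15
eef_pos: [498.0, 41.8, 157.7]
tcp_rot: [-3.141, -0.0, -0.652]
ft_force: [0.6, 0.4, -1.8]
opening: 0.364
shift [-137.8 -263.2   -0.3] turn -4.9 t 8.15 pos [498.   41.8 157.7] yaw -37.3 open 0.364 F [ 0.6  0.4 -1.8]
```

```bash
python3 -m pendant '[[-20,-38,0,-1],[-43,-82,0,-2],[-66,-126,0,-4],[-90,-172,0,-5],[-113,-216,0,-5],[-130,-248,0,-5],[-138,-263,0,-5],[-138,-263,0,-5]]'; python3 g.py 548.1 334.7 23 -32.4
```

```text
t: 9.15
eef_pos: [547.1, 335.0, 156.7]
tcp_rot: [3.14, 0.001, -0.563]
ft_force: [-0.4, -0.1, -2.2]
opening: 0.363
shift [  1.1  -0.4 133.7] turn 0.1 t 9.15 pos [547.1 335.  156.7] yaw -32.3 open 0.363 F [-0.4 -0.1 -2.2]
```

```bash
python3 -m pendant '[[1,0,20,0],[1,0,50,0],[1,0,80,0],[1,0,105,0],[1,0,120,0],[1,0,128,0],[1,0,132,0],[1,0,133.5,0]]'; python3 g.py 548.1 334.7 23 -32.4
```

```text
t: 10.15
eef_pos: [548.1, 334.4, 23.6]
tcp_rot: [3.141, 0.0, -0.563]
ft_force: [-0.4, 0.6, -0.9]
opening: 0.368
shift [-0.2 -0.2  0.6] turn 0.1 t 10.15 pos [548.1 334.4  23.6] yaw -32.3 open 0.368 F [-0.4  0.6 -0.9]
```

```bash
python3 -m pendant '[[0,0,0.8,0],[0,0,0.8,0]]'; python3 -m pendant '[[0,0,0.3,0],[0,0,0,0],[0,0,0,0],[0,0,0,0],[0,0,0,0],[0,0,0,0]]' 0; python3 -m pendant '[[0,0,-20,0],[0,0,-60,0],[0,0,-100,0],[0,0,-140,0],[0,0,-160,0],[0,0,-160,0]]'; python3 g.py 502.3 -251.3 160 -63.7
python3 - <<'E'
from w import *
save(wrist(),'w3')
E
```

```text
t: 10.4
eef_pos: [548.2, 334.6, 23.2]
tcp_rot: [3.142, -0.0, -0.563]
ft_force: [-0.8, -0.0, -1.0]
opening: 0.364
t: 11.15
eef_pos: [548.2, 334.6, 23.2]
tcp_rot: [3.142, -0.0, -0.563]
ft_force: [0.3, 0.1, -0.5]
opening: 0.935
t: 11.9
eef_pos: [548.7, 334.8, 184.5]
tcp_rot: [-3.139, -0.002, -0.563]
ft_force: [-0.8, -0.0, -0.7]
opening: 0.999
shift [273.5 520.5  23.9] turn 31.4 t 11.9 pos [548.7 334.8 184.5] yaw -32.3 open 0.999 F [-0.8 -0.  -0.7]
```

View pics/w3.png

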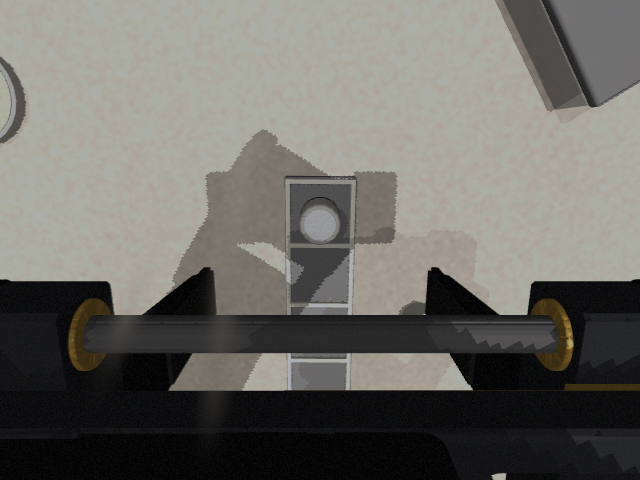

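```bash
python3 -m pendant '[[15,29,0,4],[45,86,0,8],[73,140,0,12],[101,193,0,16],[129,246,0,20],[157,300,0,24],[185,353,0,28],[213,406,0,31.4]]'; python3 g.py 502.3 -251.3 150 -63.7
```

```text
t: 12.95
eef_pos: [510.7, -124.2, 181.7]
tcp_rot: [3.141, 0.001, -1.113]
ft_force: [1.1, 0.5, -1.2]
opening: 1.0
shift [110.4  63.6  31.7] turn -0.1 t 12.95 pos [ 510.7 -124.2  181.7] yaw -63.8 open 1.0 F [ 1.1  0.5 -1.2]
```

```bash
python3 -m pendant '[[35,20,0,0],[75,43,0,0],[100,58,5,0],[110,63.5,15,0],[110.4,63.6,32,0],[110.4,63.6,32,0],[110.4,63.6,32,0]]'; python3 g.py 502.3 -251.3 22.5 -63.7
```

```text
t: 13.82
eef_pos: [502.5, -250.7, 149.7]
tcp_rot: [3.141, 0.002, -1.112]
ft_force: [0.7, -0.3, 0.3]
opening: 1.0
shift [  0.6   0.3 127.2] turn -0.0 t 13.82 pos [ 502.5 -250.7  149.7] yaw -63.7 open 1.0 F [ 0.7 -0.3  0.3]
```

```bash
python3 -m pendant '[[0.5,0,25,0],[0.5,0,55,0],[0.5,0,85,0],[0.5,0,108,0],[0.5,0,121,0],[0.5,0,127,0],[0.5,0,127,0]]';python3 -m pendant '[[0,0,0,0],[0,0,0,0],[0,0,0,0],[0,0,0,0],[0,0,0,0],[0,0,0,0],[0,0,0,0],[0,0,0,0]]' 1; python3 g.py 502.3 -251.3 22.5 -63.7
```

```text
t: 14.7
eef_pos: [502.8, -251.0, 23.0]
tcp_rot: [3.141, 0.001, -1.112]
ft_force: [0.8, 0.8, -0.5]
opening: 1.002
t: 15.7
eef_pos: [502.7, -251.0, 22.9]
tcp_rot: [3.141, 0.001, -1.112]
ft_force: [0.7, 0.4, -0.7]
opening: 0.276
shift [0.1 0.5 0.4] turn -0.0 t 15.7 pos [ 502.7 -251.    22.9] yaw -63.7 open 0.276 F [ 0.7  0.4 -0.7]
```

```bash
python3 -m pendant '[[0,0,-6,0],[0,0,-20,0],[0,0,-40,0],[0,0,-65,0],[0,0,-90,0],[0,0,-115,0],[0,0,-130,0],[0,0,-135,0]]'; python3 g.py 515.9 284.1 158 -32.4
```

```text
t: 16.7
eef_pos: [503.0, -251.2, 159.0]
tcp_rot: [3.141, 0.0, -1.112]
ft_force: [0.4, 0.1, -2.1]
opening: 0.278
shift [-474.3 -248.5    1. ] turn -31.3 t 16.7 pos [ 503.  -251.2  159. ] yaw -63.7 open 0.278 F [ 0.4  0.1 -2.1]
```

```bash
python3 -m pendant '[[-10,-5,0,-1],[-32,-17,0,-3],[-68,-36,0,-6],[-108,-56,0,-10],[-148,-77,0,-14],[-188,-98,0,-18],[-228,-119,0,-22],[-262,-137,0,-26]]'; python3 g.py 515.9 284.1 158 -32.4
```

```text
t: 17.7
eef_pos: [509.0, 46.6, 158.2]
tcp_rot: [3.141, 0.002, -0.655]
ft_force: [-0.2, 0.3, -1.7]
opening: 0.278
shift [-139.2 -192.6    0.3] turn -5.1 t 17.7 pos [509.   46.6 158.2] yaw -37.5 open 0.278 F [-0.2  0.3 -1.7]
```

```bash
python3 -m pendant '[[-25,-34,0,-1],[-50,-69,0,-2],[-76,-105,0,-4],[-101,-140,0,-5],[-122,-169,0,-5],[-135,-187,0,-5],[-139,-192.6,0,-5],[-139,-192.6,0,-5]]'; python3 g.py 515.9 284.1 23.3 -32.4
```

```text
t: 18.7
eef_pos: [515.8, 283.6, 158.0]
tcp_rot: [3.14, 0.002, -0.567]
ft_force: [-0.4, 0.1, -1.5]
opening: 0.275
shift [  0.   -0.7 134.7] turn -0.1 t 18.7 pos [515.8 283.6 158. ] yaw -32.5 open 0.275 F [-0.4  0.1 -1.5]
```

```bash
python3 -m pendant '[[0,-0.5,20,0],[0,-0.5,50,0],[0,-0.5,80,0],[0,-0.5,105,0],[0,-0.5,120,0],[0,-0.5,129,0],[0,-0.5,133,0],[0,-0.5,134.5,0]]'; python3 g.py 515.9 284.1 23 -32.4
```

```text
t: 19.7
eef_pos: [516.0, 284.0, 23.8]
tcp_rot: [3.141, 0.002, -0.567]
ft_force: [0.6, 0.3, -1.5]
opening: 0.277
shift [-0.1  0.   0.8] turn -0.1 t 19.7 pos [516.  284.   23.8] yaw -32.5 open 0.277 F [ 0.6  0.3 -1.5]
```

```bash
python3 -m pendant '[[0,0,0.8,0],[0,0,0.8,0]]'; python3 -m pendant '[[0,0,0,0],[0,0,0,0],[0,0,0,0],[0,0,0,0],[0,0,0,0],[0,0,0,0]]' 0; python3 -m pendant '[[0,0,-20,0],[0,0,-60,0],[0,0,-100,0],[0,0,-140,0],[0,0,-160,0],[0,0,-160,0]]'; python3 g.py 550.2 -224.9 160 -63.7
python3 - <<'E'
from w import *
save(wrist(),'w4')
E
```

```text
t: 19.95
eef_pos: [516.2, 284.1, 23.4]
tcp_rot: [3.141, 0.001, -0.567]
ft_force: [0.5, 0.0, -0.8]
opening: 0.281
t: 20.7
eef_pos: [516.2, 284.1, 23.4]
tcp_rot: [3.141, 0.001, -0.567]
ft_force: [0.4, -0.4, 0.2]
opening: 0.85
t: 21.45
eef_pos: [516.8, 284.3, 184.6]
tcp_rot: [-3.14, -0.0, -0.567]
ft_force: [-0.6, 0.0, 0.3]
opening: 0.997
shift [301.7 411.6  24. ] turn 31.2 t 21.45 pos [516.8 284.3 184.6] yaw -32.5 open 0.997 F [-0.6  0.   0.3]
```

View pics/w4.png

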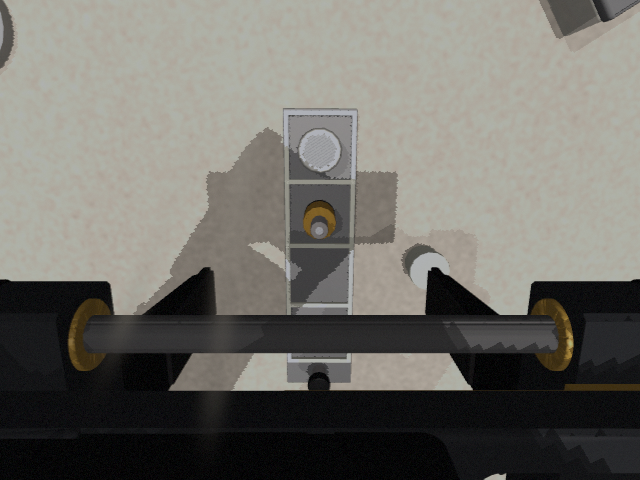

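```bash
python3 -m pendant '[[15,20,0,4],[48,65,0,8],[84,115,0,12],[120,164,0,16],[156,213,0,20],[192,262,0,24],[226,308,0,28],[255,348,0,31.2]]'; python3 g.py 550.2 -224.9 150 -63.7
python3 - <<'E'
from h import *
p=vision.read_camera('top');o=np.array([499.9,258.7]);a=np.radians(-122.4);u=np.array([np.cos(a),np.sin(a)]);v=np.array([u[1],-u[0]])
for z in (15,30):
    w=ray_at_z(p,(232.4,210.6),z)[:2];print(w,(w-o)@u,(w-o)@v)
E
```

```text
t: 22.5
eef_pos: [543.8, -148.5, 181.4]
tcp_rot: [3.14, 0.002, -1.114]
ft_force: [-0.0, 0.7, -0.6]
opening: 0.998
shift [71.5 27.9 31.3] turn -0.2 t 22.5 pos [ 543.8 -148.5  181.4] yaw -63.9 open 0.998 F [-0.   0.7 -0.6]
[577.60893833 189.91025631] 16.442570218504788 -102.47121457690005
[573.24308887 186.92618212] 21.301446510026473 -100.38395287025328
```

```bash
python3 -m pendant '[[30,12,0,0],[55,22,0,0],[68,26,8,0],[71.5,28,20,0],[71.5,28,31,0],[71.5,28,31,0],[71.5,28,31,0]]'; python3 g.py 550.2 -224.9 22.5 -63.7
```

```text
t: 23.42
eef_pos: [550.4, -229.1, 150.5]
tcp_rot: [3.14, 0.001, -1.118]
ft_force: [-0.8, -0.0, 0.3]
opening: 1.003
shift [ -3.8  -1.9 128. ] turn -0.4 t 23.43 pos [ 550.4 -229.1  150.5] yaw -64.1 open 1.003 F [-0.8 -0.   0.3]
```

```bash
python3 -m pendant '[[-4,-2,15,0],[-4,-2,50,-0.4],[-4,-2,82,-0.4],[-4,-2,106,-0.4],[-4,-2,121,-0.4],[-4,-2,128,-0.4],[-4,-2,128,-0.4]]';python3 -m pendant '[[0,0,0,0],[0,0,0,0],[0,0,0,0],[0,0,0,0],[0,0,0,0],[0,0,0,0],[0,0,0,0],[0,0,0,0]]' 1; python3 g.py 550.2 -224.9 22.5 -63.7
```

```text
t: 24.3
eef_pos: [550.3, -224.6, 22.5]
tcp_rot: [3.14, 0.001, -1.111]
ft_force: [-0.1, 0.4, 0.2]
opening: 0.998
t: 25.3
eef_pos: [550.3, -224.5, 22.5]
tcp_rot: [3.14, 0.001, -1.111]
ft_force: [-0.2, 0.1, -1.3]
opening: 0.316
shift [ 0.3  0.2 -0. ] turn 0.0 t 25.3 pos [ 550.3 -224.5   22.5] yaw -63.7 open 0.316 F [-0.2  0.1 -1.3]
```

```bash
python3 -m pendant '[[0,0,-6,0],[0,0,-20,0],[0,0,-40,0],[0,0,-65,0],[0,0,-90,0],[0,0,-115,0],[0,0,-130,0],[0,0,-135,0]]'; python3 g.py 483.8 233.4 158 -32.4
```

```text
t: 26.3
eef_pos: [550.7, -224.6, 158.6]
tcp_rot: [3.14, -0.0, -1.111]
ft_force: [-0.3, -0.7, -1.3]
opening: 0.312
shift [-4.402e+02 -1.432e+02  2.000e-01] turn -31.3 t 26.3 pos [ 550.7 -224.6  158.6] yaw -63.7 open 0.312 F [-0.3 -0.7 -1.3]
```

```bash
python3 -m pendant '[[-10,-3,0,-1],[-32,-10,0,-3],[-66,-21,0,-6],[-104,-34,0,-10],[-142,-46,0,-14],[-180,-59,0,-18],[-218,-71,0,-22],[-250,-81,0,-26]]'; python3 g.py 483.8 233.4 158 -32.4
```

```text
t: 27.3
eef_pos: [510.9, 38.0, 157.8]
tcp_rot: [3.14, 0.001, -0.653]
ft_force: [0.0, -0.8, -1.7]
opening: 0.312
shift [-140.1 -138.8   -0.2] turn -5.0 t 27.3 pos [510.9  38.  157.8] yaw -37.4 open 0.312 F [ 0.  -0.8 -1.7]
```

```bash
python3 -m pendant '[[-25,-25,0,-1],[-51,-51,0,-2],[-77,-76,0,-4],[-102,-101,0,-5],[-123,-122,0,-5],[-135,-134,0,-5],[-140,-139,0,-5],[-140,-139,0,-5]]'; python3 g.py 483.8 233.4 23 -32.4
```

```text
t: 28.3
eef_pos: [483.9, 233.4, 157.6]
tcp_rot: [3.14, 0.002, -0.565]
ft_force: [-0.0, -0.1, -2.0]
opening: 0.312
shift [  0.2  -0.2 134.6] turn 0.0 t 28.3 pos [483.9 233.4 157.6] yaw -32.4 open 0.312 F [-0.  -0.1 -2. ]
```

```bash
python3 -m pendant '[[0,0,20,0],[0,0,50,0],[0,0,80,0],[0,0,105,0],[0,0,120,0],[0,0,129,0],[0,0,133,0],[0,0,134.5,0]]'; python3 -m pendant '[[0,0,0.5,0],[0,0,0.5,0]]'; python3 g.py 483.8 233.4 23 -32.4
```

```text
t: 29.3
eef_pos: [483.8, 233.3, 23.4]
tcp_rot: [3.14, 0.001, -0.565]
ft_force: [0.8, 0.2, -0.7]
opening: 0.313
t: 29.55
eef_pos: [483.9, 233.4, 23.3]
tcp_rot: [3.141, 0.001, -0.565]
ft_force: [0.1, -0.5, -1.1]
opening: 0.312
shift [-0.1  0.1  0.3] turn 0.0 t 29.55 pos [483.9 233.4  23.3] yaw -32.4 open 0.312 F [ 0.1 -0.5 -1.1]
```

```bash
python3 -m pendant '[[0,0,0.3,0],[0,0,0.3,0],[0,0,0,0],[0,0,0,0],[0,0,0,0],[0,0,0,0]]' 0; python3 -m pendant '[[0,0,-20,0],[0,0,-60,0],[0,0,-100,0],[0,0,-140,0],[0,0,-160,0],[0,0,-160,0]]'; python3 g.py 585 -210 180 -63.7
python3 - <<'E'
from w import *
save(wrist(),'w5')
E
```

```text
t: 30.3
eef_pos: [483.9, 233.5, 23.3]
tcp_rot: [3.141, 0.001, -0.565]
ft_force: [0.6, -0.8, 0.1]
opening: 0.885
t: 31.05
eef_pos: [484.6, 233.7, 184.4]
tcp_rot: [-3.14, -0.001, -0.564]
ft_force: [0.3, 0.6, 0.2]
opening: 1.005
shift [322.2 321.1   4.3] turn 31.4 t 31.05 pos [484.6 233.7 184.4] yaw -32.3 open 1.005 F [0.3 0.6 0.2]
```

View pics/w5.png

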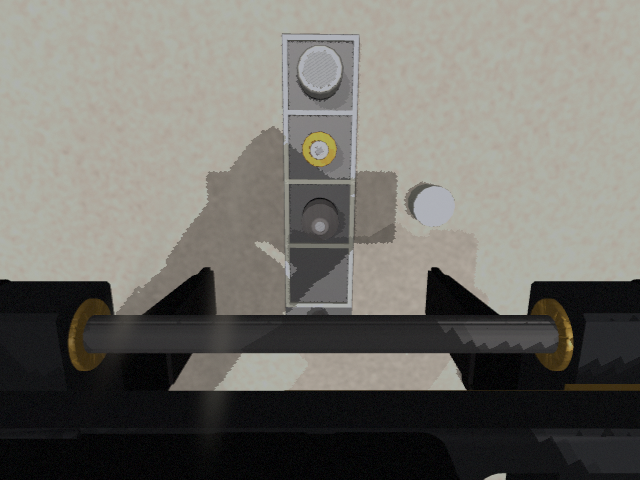

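```bash
python3 -m pendant '[[15,15,0,4],[50,50,0,8],[90,90,0,12],[132,132,0,16],[174,173,0,20],[216,215,0,24],[256,255,0,28],[285,284,0,31.3]]'; python3 g.py 570 -218 185 -63.7
```

```text
t: 32.1
eef_pos: [572.5, -161.2, 181.3]
tcp_rot: [3.139, 0.002, -1.114]
ft_force: [0.4, 0.6, 0.6]
opening: 0.996
shift [49.9 27.3 -3.7] turn -0.1 t 32.1 pos [ 572.5 -161.2  181.3] yaw -63.8 open 0.996 F [0.4 0.6 0.6]
```

```bash
python3 -m pendant '[[30,15,0,0],[45,25,0,0],[50,27,0,0],[50,27,0,0],[50,27,0,0]]'; 
python3 - <<'E'
from w import *
p=wrist();im=p['pixels'][:,:,::-1]
np.savez('w6',R=p['R'],t=p['t'],intrinsics=p['intrinsics'])
print(proj(p,(607.8,-200.2,72)))
r=vision.find_in(p,'stepped');print([(np.round(toworld(p,x['at']),1).tolist(),round(x['confidence'],2)) for x in r[:3]])
cv2.imwrite('pics/w6z.png',cv2.resize(im[100:300,240:400],None,fx=3,fy=3))
E
```

```text
t: 32.72
eef_pos: [570.4, -216.9, 181.4]
tcp_rot: [3.139, 0.002, -1.113]
ft_force: [1.0, 0.3, -0.1]
opening: 0.998
[322.51325442 173.66585675]
[([608.5, -200.6, 65.8], 0.65)]
```

View pics/w6z.png

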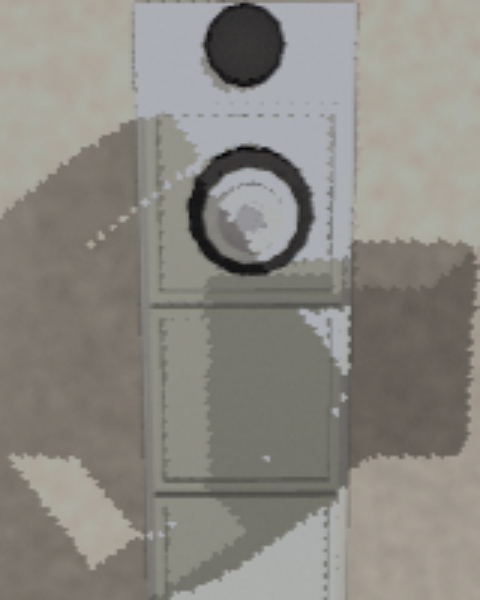

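```bash
python3 - <<'E'
from h import *
p=dict(np.load('w6.npz'))
print(ray_at_z(p,(250/3+240,210/3+100),54), ray_at_z(p,(250/3+240,216/3+100),72))
E
python3 g.py 608.2 -199.5 22.5 -63.7
```

```text
[ 609.38136794 -200.1917849    54.        ] [ 609.19327738 -200.2028719    72.        ]
shift [  1.2 -42.  158.9] turn -0.1 t 32.83 pos [ 570.5 -217.1  181.5] yaw -63.8 open 0.998 F [-0.2 -0.7 -0.2]
```

```bash
python3 -m pendant '[[1,-18,10,0],[2.2,-36,35,0],[2.2,-42.4,70,0],[2.2,-42.4,105,0],[2.2,-42.4,135,0],[2.2,-42.4,152,0],[2.2,-42.4,159,0],[2.2,-42.4,159,0]]'; python3 g.py 609 -200.2 22.5 -63.7;python3 -m pendant '[[0,0,0,0],[0,0,0,0],[0,0,0,0],[0,0,0,0],[0,0,0,0],[0,0,0,0],[0,0,0,0],[0,0,0,0]]' 1
```

```text
t: 33.83
eef_pos: [609.4, -200.2, 22.6]
tcp_rot: [3.14, 0.001, -1.113]
ft_force: [-0.2, -0.1, 0.1]
opening: 1.004
shift [-0.2  0.4  0.1] turn -0.1 t 33.83 pos [ 609.4 -200.2   22.6] yaw -63.8 open 1.004 F [-0.2 -0.1  0.1]
t: 34.83
eef_pos: [609.4, -200.2, 22.5]
tcp_rot: [3.14, 0.002, -1.113]
ft_force: [0.4, -0.0, -0.0]
opening: 0.342
```

```bash
python3 -m pendant '[[0,0,-6,0],[0,0,-20,0],[0,0,-40,0],[0,0,-65,0],[0,0,-90,0],[0,0,-115,0],[0,0,-130,0],[0,0,-135,0]]'; python3 g.py 451.7 182.7 158 -32.4
```

```text
t: 35.83
eef_pos: [609.9, -200.3, 158.6]
tcp_rot: [3.14, 0.0, -1.113]
ft_force: [0.1, 0.4, -1.9]
opening: 0.342
shift [-413.5  -27.3    0.8] turn -31.4 t 35.83 pos [ 609.9 -200.3  158.6] yaw -63.8 open 0.342 F [ 0.1  0.4 -1.9]
```

```bash
python3 -m pendant '[[-10,-1,0,-1],[-32,-2,0,-3],[-66,-4,0,-6],[-104,-7,0,-10],[-142,-9,0,-14],[-180,-12,0,-18],[-216,-14,0,-22],[-246,-16,0,-26]]'; python3 g.py 451.7 182.7 158 -32.4
```

```text
t: 36.83
eef_pos: [513.6, 29.7, 158.2]
tcp_rot: [3.14, 0.002, -0.654]
ft_force: [0.1, 0.0, -2.1]
opening: 0.34
shift [-142.3  -83.8    0.4] turn -5.1 t 36.83 pos [513.6  29.7 158.2] yaw -37.5 open 0.34 F [ 0.1  0.  -2.1]
```

```bash
python3 -m pendant '[[-25,-15,0,-1],[-51,-30,0,-2],[-78,-46,0,-4],[-104,-61,0,-5],[-125,-74,0,-5],[-137,-81,0,-5],[-142,-84,0,-5],[-142,-84,0,-5]]'; python3 g.py 451.7 182.7 23 -32.4
```

```text
t: 37.83
eef_pos: [451.9, 182.7, 158.3]
tcp_rot: [3.14, 0.002, -0.567]
ft_force: [-0.0, 0.3, -1.1]
opening: 0.338
shift [ 2.000e-01 -1.000e-01  1.353e+02] turn -0.1 t 37.83 pos [451.9 182.7 158.3] yaw -32.5 open 0.338 F [-0.   0.3 -1.1]
```

```bash
python3 -m pendant '[[0,0,20,0],[0,0,50,0],[0,0,80,0],[0,0,105,0],[0,0,120,0],[0,0,129,0],[0,0,133.5,0],[0,0,135.2,0]]'; python3 -m pendant '[[0,0,0.5,0],[0,0,0.5,0]]'; python3 g.py 451.7 182.7 22.7 -32.4
```

```text
t: 38.83
eef_pos: [451.7, 182.6, 23.3]
tcp_rot: [3.14, 0.002, -0.567]
ft_force: [0.1, -0.2, -1.5]
opening: 0.341
t: 39.08
eef_pos: [451.9, 182.7, 23.1]
tcp_rot: [3.141, 0.002, -0.567]
ft_force: [-0.0, 1.3, -1.1]
opening: 0.343
shift [-0.2  0.1  0.4] turn -0.1 t 39.08 pos [451.9 182.7  23.1] yaw -32.5 open 0.343 F [-0.   1.3 -1.1]
```

```bash
python3 -m pendant '[[0,0,0.4,0],[0,0,0.4,0],[0,0,0.4,0],[0,0,0.4,0],[0,0,0.4,0],[0,0,0.4,0]]' 0; python3 -m pendant '[[0,0,-20,0],[0,0,-60,0],[0,0,-100,0],[0,0,-140,0],[0,0,-160,0],[0,0,-160,0]]'; python3 -m pendant '[[0,0,-5,0],[0,0,-15,0],[0,0,-15,0],[0,0,-15,0]]'
python3 - <<'E'
from w import *
p=wrist();save(p,'w7')
for n in ['squat','tapered','slender','stepped']:
    r=vision.find_in(p,n);print(n,[(np.round(toworld(p,x['at']),1).tolist(),round(x['confidence'],2)) for x in r[:2]])
save(vision.read_camera('scene'),'s7')
p=vision.read_camera('top');cv2.imwrite('pics/t7.png',cv2.resize(p['pixels'][190:310,130:280,::-1],None,fx=5,fy=5))
im=cv2.imread('pics/s7.png');cv2.imwrite('pics/s7z.png',cv2.resize(im[120:270,340:540],None,fx=4,fy=4))
E
```

```text
t: 39.83
eef_pos: [451.9, 182.7, 22.7]
tcp_rot: [3.141, 0.002, -0.567]
ft_force: [-0.6, -0.4, -1.1]
opening: 0.916
t: 40.58
eef_pos: [452.6, 182.8, 183.7]
tcp_rot: [-3.14, -0.0, -0.567]
ft_force: [-0.6, 0.5, -0.3]
opening: 1.001
t: 41.08
eef_pos: [452.6, 182.7, 198.5]
tcp_rot: [-3.141, -0.0, -0.567]
ft_force: [-0.0, 0.0, -0.2]
opening: 0.998
squat [([535.7, 321.0, 52.2], 0.79)]
tapered [([483.8, 229.0, 64.3], 0.9)]
slender [([510.1, 281.6, 52.1], 0.79)]
stepped [([454.7, 186.6, 62.7], 0.76)]
```

View pics/w7.png

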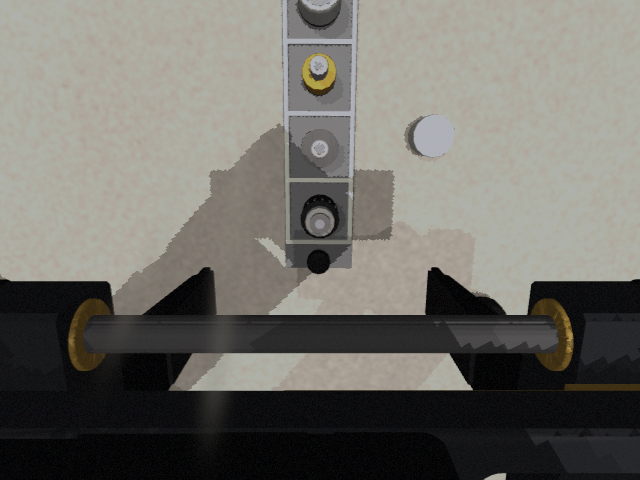

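View pics/s7z.png

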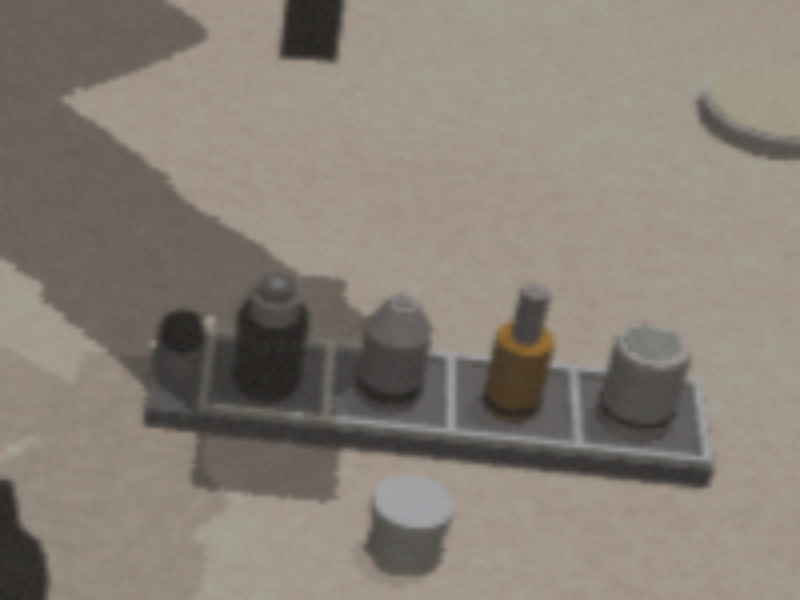

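View pics/t7.png

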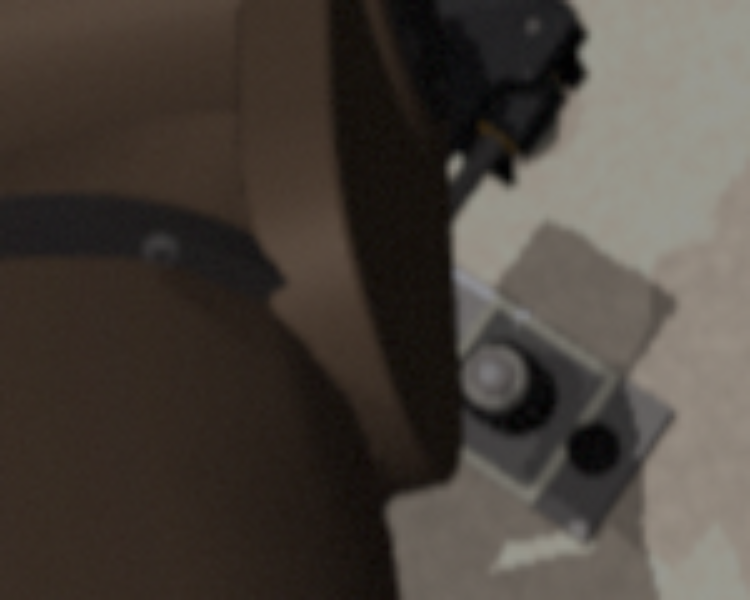

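The wrist and scene pictures show all four objectives upright in their own pockets: stepped next to the post (wrist picture, 319,218), then tapered (320,149), slender (319,70) and squat (320,5). The gripper is open and clear of everything, so I'm handing in.

```bash
python3 -c "
from cell import job,env
print(job.job_done(), env.state()['t'])"
```

```text
the job is handed in; nothing more can be done
the job is handed in; nothing more can be done
```

All four objectives are in the storage rack in the right order. Counted from the post, they are stepped (1), tapered (2), slender (3) and squat (4), the same order as in the cleaning rack. I handed the job in at about 41 s; no verdict was reported.

- **Handling:** I gripped each barrel across the row, with its underside within about 1 mm of the pocket floor when I let go. No grip slipped, and the wrist force readings stayed below about 3 N.
- **Last checks:** The final wrist and scene pictures show each one upright near the middle of its own pocket, with the gripper open and raised clear.
- **Network positions:** They agree with the pocket centres to about 6 mm for stepped, tapered and slender. Squat read about 18 mm off, but it was cut off at the edge of that wrist picture. An earlier wrist picture and the final scene picture both show it well inside pocket 4.
- **Not checked:** The top camera could not confirm pockets 2 to 4, because the arm was in the way.

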